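# Knock the block holder's lock pin home with the mallet

### The arm

A 6-joint arm with a two-finger parallel gripper is mounted at the origin on the work surface. World frame = base frame: x ahead of the robot, y to its left, z up, the work surface at z = 0. Lengths are in mm, angles in rad, forces in N, time in s.
With the tool pointing down it reaches from about 350 to 850 mm from the base axis. Payload 8.1 kg.
Tool frame: the origin (TCP) lies midway between the tips of the shut fingers; the grasp point (between the pads) lies behind it (r.grip_depth is the z of the grasp point in the tool frame, in mm); z points along the fingers, y is the line along which they close (so a half turn about z gives the same grasp; the last joint's range is limited). The gripper opens to 93 mm and grips with 3 to 60 N. Pads are 15 mm wide; open, the fingers measure 128 mm over their backs; the gripper's body (75 mm by 188 mm) begins 65 mm behind the grasp point.
Start: joints at [1.052, 0.13, 1.488, -0, 1.523, -0.085], TCP at [252.173, 544.439, 218.635] pointing down, gripper open.
Joint ranges: [-2.96, 2.96], [-0.89, 2.26], [0.02, 2.5], [-1.34, 4.48], [0, 2.73], [-2.66, 2.66]. Speed limits (rad/s): [2.39, 2.39, 2.79, 3.14, 3.14, 3.14].

### API

Orientations are given as [roll, pitch, yaw] about the fixed x, y, z axes, in that order (R = Rz(yaw) Ry(pitch) Rx(roll)).
In Python, from workcell import r, cams gives the robot as it stands.
- The arm moves only by the tool step_arm, never from a script. Its argument "plan" is a list of rows, each a list of 4 numbers: the shift along the tool's x, y, z in mm, then the turn about the tool's z in degrees. A call has 1 to 12 rows; each row is the pose to reach, as a shift and turn from the pose commanded when the call began, along the tool's axes at that moment; what a row does not reach only later rows make up. A row lasts 1/12 s, in which the tool goes at most 41.7 mm and 7.16 degrees, less where a joint would pass 70% of its speed; a pose out of reach is approached as far as the arm can. A call with a gripper value outside its range is refused whole. "gripper" is the closure, from -1 (fully open) to 1 (shut), set as the call begins (left out, the last holds). The fingers move at their own pace and stop on an object; "grip_force" is the grip in N (left out, the last holds). Time passes only in rows, so rows that repeat a pose let the fingers close. It gives the time, the measured TCP pose, the force, the opening and the grip force at its end, in the units of the state.
- r.get_obs(): the state, without advancing time (a new reading comes with each control period).
- cams.get_image(name): name is "scene" or "top" or "wrist"; returns a dict with "image" (384x512x3 uint8, red, green, blue), "z_map" (384x512 float32, mm along the optical axis (not along the pixel's ray), 0 where there is no reading), "intrinsics" (3x3 intrinsics, pixels), "R" (3x3) and "t" (3): a world point X has camera coordinates R X + t. Camera axes: x right, y down, z forward; pixel columns grow to the right and rows downward; lengths in mm; the calibration is good to about 2 mm. A picture is of the moment at which its call begins.
- r.sign_off(): hands the job in; it is judged then, once.
The state is a dict: "time_s": time; "joint_positions": joint angles; "qd": joint speeds; "tau": joint torques, N m; "tool_pos": TCP position; "tool_rot": TCP orientation; "force": force on the tool from outside, world axes, zero at the start; "ft_torque": the same for the moment, N m; "opening": opening from 0.0 (shut) to 1.0 (fully open); "finger_force": force on a finger pad.
Only numpy, scipy, OpenCV 4.12 (cv2) and the standard library are available. Lean on these libraries where they do the work, as an engineer would, in place of code of your own. Each camera call takes 0.05 s, during which the arm holds its last target. There are 200 camera calls.

### The job

Lock the test block in its holder: draw the mallet fully out from under the instrument shelf by its head, stand it down and let go, then take it by the handle so that its head reaches in under the probe arm. With sharp, square blows of the mallet, not a slow push, knock the lock pin down flush with its collar, without touching the pin with the robot or knocking the probe arm. Then stand the mallet on its face on the open table, well clear of the holder, let go, and leave the other things on the bench where they are.

Things in the scene. Friction and masses are not known exactly. Their poses are not given: they have to be found in the camera images.
- mallet: Mallet, about 0.36 kg, standing steadily on one face. Head: upright cylinder 46 mm diameter, 75 mm tall, white faces, steel band. Wooden handle: level bar 20 wide, 22 high, centre line 37.5 above the lower face, ending 166 mm from the head's axis. Origin: centre of the lower (striking) face; z up the head, x along the handle away from the head. Blows turn it in the fingers.
- mallet_grip (a point): Point on the centre line of the mallet's handle, 78 mm from the head's axis and 37.5 mm above the lower face: a good place to hold it so that the gripper clears the probe arm.
- mallet_end (a point): Free end of the mallet's handle, on its centre line, 166 mm from the head's axis.
- riser: Fixed shelf carrying a flaw detector. Board 220 mm deep (x), 280 wide (y), underside 62 and top 75 mm above the table, 12 mm side legs, closed back. Origin: on the table under the board's centre; open front faces -x, front edge at x = -110 mm. The instrument (grey, blue bumpers) stands on the rear, from x = 0 back, 208 mm above the table at its top.
- holder: Fixed block holder: aluminium plate 150 by 200 mm (x from -45 to +105 mm, y from -70 to +130 mm), 22 mm high, with a round steel test block (60 mm diameter, top 52 mm above the table) at x 20, y 85 mm. Origin: on the table straight under the lock pin. Its open front is its -x side, from where the mallet's head is brought in.
- collar_top (a point): Centre of the top of the round steel collar (36 mm outside, 18 mm inside) around the lock pin, 30 mm above the table. The pin is flush when its top is level with this.
- probe_arm: Fixed column and arm of the probe carrier, part of the holder; its origin and axes are those of the holder. Column 30 by 45 mm centred 78 mm behind the pin (x = +78 mm), 212 mm tall. The arm reaches forward from it over the pin to x = -16 mm, 34 mm wide; underside 167 mm, top 197 mm above the table.
- pin_top (a point): Centre of the top of the lock pin, an upright plain steel pin of 13 mm diameter. It stands 14 to 18 mm above the collar at the start and moves with the pin.
- pin (a joint): How far the lock pin has been driven down, in m: 0 when its top is 18 mm above the collar, 0.018 when flush, 0.019 at the stop. A spring and a tight bush resist with roughly 12 N when slow and more when fast; it stays where it is left. A mallet that comes down askew meets the collar's rim before the pin is flush.
- disc_a: Bystander, loose: steel disc, 68 mm diameter, 36 mm high; origin at the centre of its underside. Leave alone.
- disc_b: Bystander, loose: steel disc, 60 mm diameter, 45 mm high; origin at the centre of its underside. Leave alone.
- couplant: Bystander, loose: small bottle, 40 mm diameter, 120 mm tall; origin at the centre of its underside. Leave alone.
- calculator: Bystander, loose: desk calculator, 80 by 150 by 20 mm (long side along its y); origin at the centre of its underside. Leave alone.
- marker: Bystander, loose: marker pen, 140 mm long (its x), 14 mm thick; origin at the centre of its underside. Leave alone.
- rule: Bystander, loose: flat steel rule, 200 mm long (its y), 30 mm wide, 4 mm thick; origin at the centre of its underside. Leave alone.
- step_block: Bystander, loose: dark steel block, 35 by 100 (its y) by 30 mm high; origin at the centre of its underside. Leave alone.

How it is judged (in metres and radians):
On the way, in this order (a step that is already met when the one before it is completed fails the run):
1. the mallet has been drawn fully out from under the shelf, stands on its face on the table and has been let go (x of mallet_end in the frame of riser below -0.11 m and angle between mallet's own z axis and vertical below 0.1 rad and height (world z) of mallet below 0.005 m and contact force between mallet and the fingers below 0.1 N and linear speed of mallet below 0.02 m/s), for 0.2 s.
2. the mallet strikes the pin a sharp blow: the pin moves down faster than 0.08 m/s with the mallet on it (velocity of joint pin above 0.08 m/s and contact force between mallet and pin above 1 N).
At the end, for the whole second after the job is handed in: The pin is driven to within 2.5 mm of flush with the collar (joint above 0.0155). The mallet stands free on its face on the table (upright within 0.1 rad, face within 5 mm of the table), at rest, not touching the holder, its head's axis more than 120 mm from the pin's (value of joint pin above 0.0155 m and angle between mallet's own z axis and vertical below 0.1 rad and height (world z) of mallet below 0.005 m and linear speed of mallet below 0.02 m/s and horizontal distance between mallet and holder above 0.12 m and contact force between mallet and holder below 0.1 N).
It fails at once if the mallet bears on the pin askew, its head more than 0.2 rad (11 degrees) from upright (contact force between mallet and pin above 2 N and angle between mallet's own z axis and vertical above 0.2 rad).
It fails at once if the gripper or arm touches the pin (contact force between any of the fingers, the arm and pin above 1 N).
It fails at once if the probe arm is knocked (more than 10 N) (contact force between anything else and probe_arm above 10 N).
It fails at once if another thing on the bench is moved by more than 30 mm (distance of any of disc_a, disc_b, couplant, calculator, marker, rule, step_block from where it was at the start of the episode above 0.03 m).
It also fails if it takes over 54 s, if anything falls off the work surface, if the arm or the gripper's body presses on something with over 40 N, if the wrist force passes 120 N, or if a joint passes its speed limit or range.

## Working session

There is one attempt and no reset: what is moved stays moved. The work goes in short steps, Python scripts to look and compute and a tool call to move; the robot and the scene stay as the last step left them, time stands still between calls to the robot, and variables do not carry over. Pictures are saved under pics/ and viewed, at most 10 in all, crops included, and the job is handed in when it is done.

Besides the shell and the picture viewer there is one more tool, called after "Emit:" by a JSON object that holds its "op" and its "data". step_arm: Moves the arm, as the interface text tells. Its arguments: {"type":"object","properties":{"plan":{"type":"array"},"gripper":{"type":"number"},"grip_force":{"type":"number"}},"required":["plan"]}

```bash
mkdir -p pics && ls
python3 - <<'E'
from workcell import r,cams
import cv2,numpy as np
print(r.get_obs(), r.grip_depth)
ims=[]
for n in("scene","top"):
    c=cams.get_image(n); np.savez('pics/'+n+'.npz',**c)
    cv2.imwrite(f'pics/{n}0.png',c["image"][:,:,::-1])
    print(n,c["intrinsics"],c["R"],c["t"],-c["R"].T@c["t"])
E
```

```text
pics
{'time_s': 0.0, 'joint_positions': array([ 1.05159000e+00,  1.31158558e-01,  1.48929193e+00, -1.22918466e-05,
        1.52300704e+00, -8.54043588e-02]), 'qd': array([-0.00061226,  0.00168747, -0.00045931, -0.00091031, -0.00010166,
        0.00029883]), 'tau': array([ 1.60411523e-04, -5.59850192e+01, -4.91762495e+01,  7.69660366e-02,
        3.51261639e-02, -1.79654035e-04]), 'tool_pos': array([251.89105311, 543.92441604, 217.5820724 ]), 'tool_rot': array([-3.13973353e+00, -1.46842951e-04,  2.70779114e+00]), 'force': array([-0.72965535,  0.11886583,  0.27308111]), 'ft_torque': array([ 0.06110792,  0.01770767, -0.0058678 ]), 'finger_force': 0.0, 'opening': 0.9982129343820402} -18.8
scene [[436.12486806   0.         254.87340015]
 [  0.         436.12486806 192.57288584]
 [  0.           0.           1.        ]] [[-0.86130731  0.50795639  0.01140276]
 [ 0.37888226  0.65707441 -0.65169123]
 [-0.33852318 -0.55698612 -0.75839866]] [ 505.99049881 -157.29726784 1373.2997452 ] [960.30425844 611.24379484 933.22974664]
top [[463.04236664   0.         247.84288598]
 [  0.         463.04236664 192.46636662]
 [  0.           0.           1.        ]] [[ 0.00893653 -0.9999529   0.00378594]
 [-0.98091536 -0.00950166 -0.1942029 ]
 [ 0.19422973 -0.00197819 -0.98095408]] [ -46.47117421  553.1562285  1174.82489448] [ 314.82881356  -38.889058   1260.04975107]
```

View pics/scene0.png

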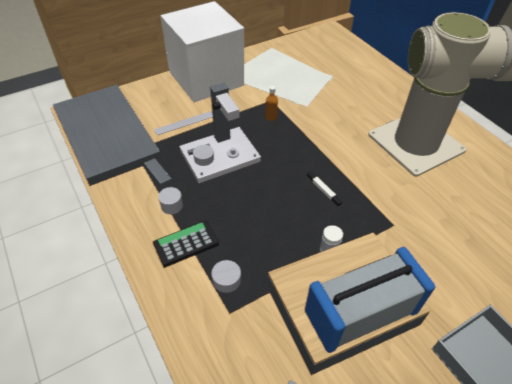

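View pics/top0.png

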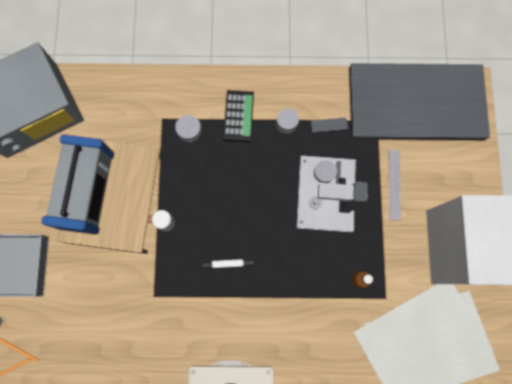

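The scene view shows the mallet head at about (332,238) in front of the shelf (350,290), and the holder at (220,153). In the top view the mallet head is at (162,220), the shelf's front edge runs (158,143)-(146,250), and the holder plate is about (298-356, 156-231) with the pin near (316,203).

```bash
cat > h.py <<'E'
import numpy as np,cv2
from workcell import r,cams
def get(n,save=None):
    c=cams.get_image(n)
    if save: np.savez('pics/'+save+'.npz',**c); cv2.imwrite('pics/'+save+'.png',c["image"][:,:,::-1])
    return c
def ray(c,u,v,z):
    "pixel -> world point on plane z"
    d=c["R"].T@np.linalg.inv(c["intrinsics"])@np.array([u,v,1.]); o=-c["R"].T@c["t"]
    return o+d*(z-o[2])/d[2]
def proj(c,X):
    q=c["intrinsics"]@(c["R"]@np.asarray(X,float)+c["t"]); return q[:2]/q[2]
def cloud(c):
    z=c["z_map"].astype(float); v,u=np.indices(z.shape); K=c["intrinsics"]
    P=np.stack([(u-K[0,2])/K[0,0]*z,(v-K[1,2])/K[1,1]*z,z],-1)
    return (P-c["t"])@c["R"]
E
python3 - <<'E'
from h import *
S=dict(np.load('pics/scene.npz'));T=dict(np.load('pics/top.npz'))
P=cloud(T);hsv=cv2.cvtColor(T["image"],cv2.COLOR_RGB2HSV)
for u,v in[(162,220),(130,180),(316,203),(305,170),(340,225),(325,172),(335,190)]:print(u,v,P[v,u].round(1),hsv[v,u])
a=cv2.resize(T["image"][140:260,40:200],None,fx=5,fy=5,interpolation=2)[:,:400*2]
b=cv2.resize(T["image"][150:240,290:375],None,fx=5,fy=5,interpolation=2)
d=cv2.resize(S["image"][80:185,175:265],None,fx=5,fy=5,interpolation=2)
e=cv2.resize(S["image"][215:290,270:360],None,fx=4,fy=4,interpolation=2)
W=np.zeros((600,800,3),np.uint8)
def put(im,x,y,w,h):
    W[y:y+h,x:x+w]=im[:h,:w]
put(b,0,0,425,450); 
put(d[:,:370] if 0 else cv2.resize(S["image"][80:185,175:250],(375,525),interpolation=2),425,0,375,525)
W[450:600,0:200]=cv2.resize(T["image"][205:235,140:180],(200,150),interpolation=2)
W[450:600,200:400]=cv2.resize(S["image"][215:260,310:370],(200,150),interpolation=2)
cv2.imwrite('pics/comp.png',W[:,:,::-1])
E
```

```text
162 220 [475.2 179.5  73.6] [ 30   2 239]
130 180 [579.5 267.5  76.1] [ 17  85 207]
316 203 [ 528.9 -223.5   43.2] [125   9 165]
305 170 [ 624.2 -198.    23.4] [126   6 201]
340 225 [ 473.2 -290.2   21.3] [126   6 201]
325 172 [ 612.5 -248.3   50.2] [120  10 175]
335 190 [ 532.8 -245.   198.8] [130   8 200]
```

View pics/comp.png

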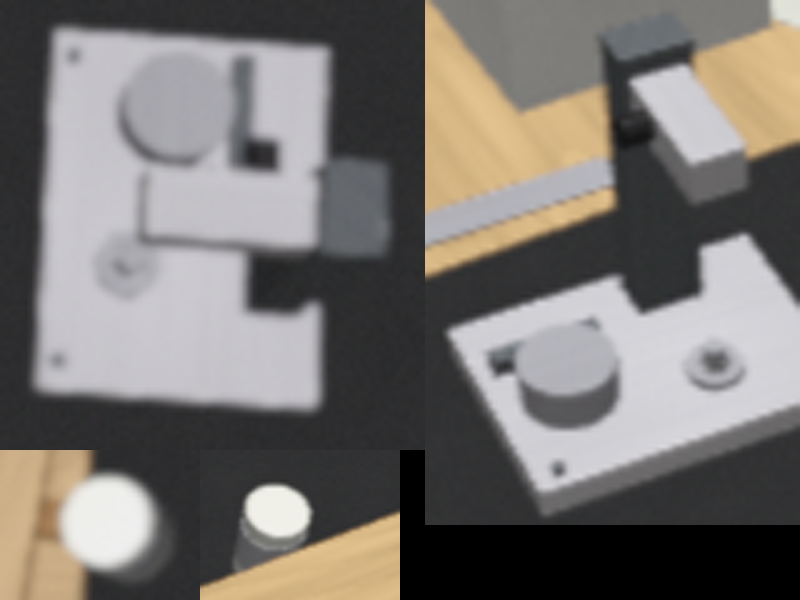

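The crop shows the plate corners clearly in the top view, the collar and pin in front of the arm tip, and a brown stub of handle leading from the head under the shelf edge.

Run:
```python
from h import *
S=dict(np.load('pics/scene.npz'));T=dict(np.load('pics/top.npz'))
from scipy import ndimage as nd
for n,c,(u,v) in(("top",T,(162,220)),("scene",S,(332,236))):
    hsv=cv2.cvtColor(c["image"],cv2.COLOR_RGB2HSV)
    m=(hsv[...,2]>205)&(hsv[...,1]<30); L,_=nd.label(m); k=L[v,u]
    ys,xs=np.where(L==k); print(n,'face px',len(xs),xs.mean(),ys.mean(),ray(c,xs.mean(),ys.mean(),75).round(1),'diam',2*np.sqrt(len(xs)/np.pi))
P=cloud(T);hsv=cv2.cvtColor(T["image"],cv2.COLOR_RGB2HSV)
# riser board front edge: wood at z~75
m=(abs(P[...,2]-75)<6)&(hsv[...,1]>50); L,_=nd.label(m); m=L==L[180,130]
q=np.argwhere(m)
pts=[]
for v in range(150,245):
    us=np.where(m[v])[0]
    if len(us) and not 205<v<235: pts.append(ray(T,us.max()+.5,v,75)[:2])
pts=np.array(pts); f=np.polyfit(pts[:,0],pts[:,1],1); print('edge y=f(x)',f,'ang',np.degrees(np.arctan(f[0])), 'res',np.std(pts[:,1]-np.polyval(f,pts[:,0])),'x rng',pts[:,0].min(),pts[:,0].max())
# plate
for n,c in(("top",T),("scene",S)):
    P=cloud(c);hsv=cv2.cvtColor(c["image"],cv2.COLOR_RGB2HSV)
    m=(abs(P[...,2]-22)<9)&(hsv[...,2]>120)&(hsv[...,1]<40)&(abs(P[...,0]-550)<140)&(abs(P[...,1]+240)<120)
    L,k=nd.label(m); s=nd.sum(m,L,range(1,k+1)); m=L==1+np.argmax(s)
    q=np.argwhere(m); W=np.array([ray(c,u,v,22)[:2] for v,u in q],np.float32)
    h=cv2.convexHull(W); rc=cv2.minAreaRect(h); print(n,'plate',rc, cv2.boxPoints(rc).round(1).tolist())
# collar/pin in both
for n,c,b in(("top",T,(196,212,306,326)),("scene",S,(143,163,222,246))):
    g=cv2.cvtColor(c["image"],cv2.COLOR_RGB2GRAY)
    print(n);print(g[b[0]:b[1],b[2]:b[3]])
```

```text
top face px 231 160.45454545454547 218.8181818181818 [478.  183.4  75. ] diam 17.14987856615383
scene face px 215 332.6372093023256 232.94418604651162 [480. 185.  75.] diam 16.545286401814263
edge y=f(x) [-1.21633919e-01  2.76370814e+02] ang -6.935043208409663 res 0.8506574590976635 x rng 412.8838256163993 662.1119963316385
top plate ((560.6001586914062, -253.81166076660156), (150.31861877441406, 200.9962921142578), 86.18748474121094) [[455.29998779296875, -322.1000061035156], [655.9000244140625, -335.5], [665.9000244140625, -185.5], [465.29998779296875, -172.10000610351562]]
scene plate ((563.9816284179688, -251.6304931640625), (154.18898010253906, 200.54014587402344), 86.17508697509766) [[458.79998779296875, -321.8999938964844], [658.9000244140625, -335.20001220703125], [669.2000122070312, -181.39999389648438], [469.1000061035156, -168.0]]
top
[[198 200 200 200 199 195 189 187 186 184 174 150 135 154 172 177 177 176
  178 180]
 [199 200 199 199 197 189 182 178 176 175 165 143 121 124 137 139 138 139
  143 146]
 [199 200 199 196 191 183 177 173 171 169 165 150 131 124 124 125 125 12
[... 2445 characters left out ...]
13 212 212 210 196 159 130 136 153 160 160 155 141 131 153 192 208
  212 212 212 212 211 211]
 [212 211 211 212 212 210 203 174 137 127 126 126 131 152 175 197 209 211
  212 211 211 211 210 210]
 [211 212 212 212 212 212 212 208 203 192 183 183 196 205 208 210 212 212
  211 211 210 210 210 211]
 [211 212 212 212 213 213 212 212 211 209 208 209 211 211 211 211 211 211
  210 211 211 212 211 210]
 [212 212 211 212 212 211 212 212 213 212 212 211 211 211 210 211 211 211
  212 212 211 211 210 209]
 [211 211 210 211 212 212 212 211 211 210 211 211 211 212 212 212 212 212
  211 211 210 209 206 204]
 [210 211 211 212 211 210 210 210 211 211 212 212 213 213 213 212 212 211
  209 208 207 197 169 140]]
```

Run:
```python
from h import *
S=dict(np.load('pics/scene.npz'));T=dict(np.load('pics/top.npz'))
print('collar',ray(T,314.7,203.3,30),ray(S,232.7,152,30))
hsv=cv2.cvtColor(T["image"],cv2.COLOR_RGB2HSV);P=cloud(T)
for v in range(211,228): print(v,' '.join('%d/%d/%d'%(*hsv[v,u,1:],P[v,u,2]) for u in range(144,156)))
for v in(216,219,222): print(ray(T,150,v,48.5))
# bystanders centres from height map
for n,(u,v,z) in dict(marker=(228,264,7),couplant=(365,280,60),disc=(187,128,36)).items(): print(n,ray(T,u,v,z).round())
```

```text
collar [ 530.34162985 -221.94489754   30.        ] [ 533.51615383 -221.6111227    30.        ]
211 86/205/78 85/206/75 85/206/77 88/198/72 94/180/74 94/176/0 90/189/2 87/199/-2 86/205/-2 85/208/4 78/210/-2 62/209/1
212 86/205/72 85/208/77 86/207/74 89/198/75 92/182/71 93/181/-1 90/192/1 88/200/-2 85/204/-4 78/207/0 59/212/1 35/219/0
213 87/206/74 86/208/74 87/206/76 90/195/74 94/179/67 93/179/-1 91/190/1 88/197/-3 82/200/5 62/206/0 35/217/-1 17/227/75
214 86/207/75 86/208/72 88/204/77 92/189/76 99/168/63 99/167/0 97/181/0 92/188/0 75/195/-1 43/208/-1 18/223/74 9/233/75
215 85/207/75 85/208/74 86/201/79 95/182/78 103/158/46 114/157/49 111/168/44 98/175/43 59/189/45 26/210/73 10/228/74 5/235/73
216 86/208/75 86/208/74 88/200/75 97/176/71 111/154/47 123/154/49 119/163/44 88/173/47 41/194/43 14/217/72 7/232/74 4/237/76
217 85/208/77 86/208/74 89/198/75 97/174/69 114/154/46 123/158/47 111/165/48 72/178/48 30/204/74 11/225/75 7/235/72 4/238/78
218 85/209/75 85/208/76 89/198/73 100/174/65 117/157/45 124/161/48 111/168/46 67/183/46 27/209/72 11/228/71 5/236/75 4/238/76
219 84/209/76 85/206/7
[... 568 characters left out ...]
2/36 17/215/75 8/231/72 4/237/76
224 88/204/70 90/193/74 93/178/66 92/182/4 88/194/0 88/197/3 87/196/-1 86/195/1 66/200/0 35/212/-3 16/226/76 7/233/72
225 88/201/76 91/185/73 94/174/68 91/184/2 89/197/3 87/202/1 88/201/-2 88/201/2 79/203/1 59/207/1 33/215/74 15/225/71
226 88/197/77 94/179/74 94/173/63 90/186/0 88/198/1 85/201/1 87/202/0 86/202/0 85/201/-5 78/203/3 61/206/3 33/210/72
227 88/194/71 93/175/69 94/173/-2 90/188/-1 86/199/3 87/202/1 86/202/0 86/202/2 87/202/-2 84/203/1 81/202/1 64/198/4
[488.91754924 216.25999819  48.5       ]
[480.94205003 215.86154552  48.5       ]
[472.98673896 215.46410143  48.5       ]
marker [367.  10.   7.]
couplant [ 328. -342.   60.]
disc [738. 129.  36.]
```

```bash
cat >> h.py <<'E'
from scipy.spatial.transform import Rotation as Ro
def to(x,y,z,yaw=None):
    o=r.get_obs(); R=Ro.from_euler('xyz',o["tool_rot"]).as_matrix()
    s=R.T@(np.array([x,y,z])-o["tool_pos"]); w=np.degrees(o["tool_rot"][2])
    print('t %.2f pos'%o["time_s"],o["tool_pos"].round(1),'yaw %.2f'%w,'F',o["force"].round(1),'op %.3f ff %.1f'%(o["opening"],o["finger_force"]))
    print('shift',s.round(1),'turn',None if yaw is None else round((w-yaw+180)%360-180,1))
E
python3 -c "
from h import *
to(479,184,270,83.1)"
```

```text
t 0.10 pos [251.9 544.  217.7] yaw 155.15 F [ 0.1 -0.  -0.2] op 1.002 ff 0.0
shift [-357.4 -231.3  -52. ] turn 72.0
```

Emit:
{"op": "step_arm", "data": {"plan": [[0,0,-41,0],[-357,-231,-54,72],[-357,-231,-54,72],[-357,-231,-54,72],[-357,-231,-54,72],[-357,-231,-54,72],[-357,-231,-54,72],[-357,-231,-54,72],[-357,-231,-54,72],[-357,-231,-54,72],[-357,-231,-54,72],[-357,-231,-54,72]], "gripper": -1}}

```text
time_s: 1.1
tool_pos: [481.3, 179.7, 272.4]
tool_rot: [3.141, 0.002, 1.439]
force: [0.1, 0.3, -0.3]
opening: 1.001
finger_force: 0.0
```

```bash
python3 -c "
from h import *
to(479,184,34,83.1)"
```

```text
t 1.10 pos [481.3 179.7 272.4] yaw 82.46 F [ 0.1  0.3 -0.3] op 1.001 ff 0.0
shift [  4.4  -3.  238.3] turn -0.6
```

Emit:
{"op": "step_arm", "data": {"plan": [[0,0,40,0],[0,0,80,0],[0,0,120,0],[0,0,160,0],[0,0,195,0],[0,0,195,0],[0,0,195,0]]}}

```text
time_s: 1.68
tool_pos: [476.7, 184.5, 75.8]
tool_rot: [-3.136, 0.002, 1.452]
force: [-0.3, 1.3, 0.8]
opening: 1.001
finger_force: 0.0
```

Run:
```python
from h import *
to(479,184,34,83.1)
c=get('wrist','w1')
```

```text
t 1.68 pos [476.7 184.5  75.8] yaw 83.21 F [-0.3  1.3  0.8] op 1.001 ff 0.0
shift [-0.1  2.6 41.8] turn 0.1
```

View pics/w1.png

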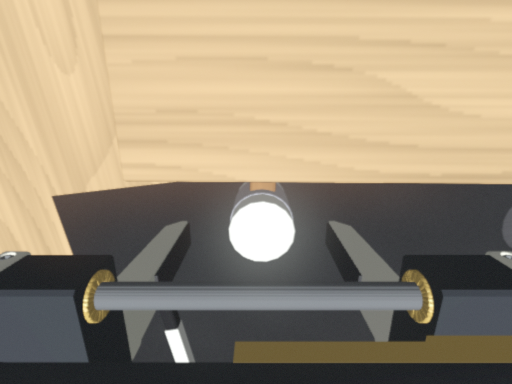

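The wrist view shows the head (262,232) centred between the fingers (fingers about x=175 and x=345). The handle stub runs square to the shelf edge, so I go down and grip.

Emit:
{"op": "step_arm", "data": {"plan": [[0,1,35,0],[0,1,42,0],[0,1,42,0]]}}

```text
time_s: 1.98
tool_pos: [479.7, 184.7, 35.9]
tool_rot: [-3.14, 0.0, 1.452]
force: [-0.7, -0.1, -0.0]
opening: 0.999
finger_force: 0.0
```

Emit:
{"op": "step_arm", "data": {"plan": [[0,0,0,0],[0,0,0,0],[0,0,0,0],[0,0,0,0],[0,0,0,0],[0,0,0,0]], "gripper": 1, "grip_force": 25}}

```text
time_s: 2.48
tool_pos: [480.3, 184.7, 36.2]
tool_rot: [3.141, -0.0, 1.451]
force: [-0.2, -0.2, -0.6]
opening: 0.623
finger_force: 0.0
```

Emit:
{"op": "step_arm", "data": {"plan": [[0,0,0,0],[0,0,0,0],[0,0,0,0],[0,0,0,0],[0,0,0,0]]}}

```text
time_s: 2.9
tool_pos: [479.7, 184.7, 35.7]
tool_rot: [-3.141, 0.0, 1.451]
force: [-3.8, -1.1, 3.7]
opening: 0.486
finger_force: 25.0
```

Emit:
{"op": "step_arm", "data": {"plan": [[0,0,-3,0],[-15,0,-3,0],[-35,0,-3,0],[-60,0,-3,0],[-85,0,-3,0],[-110,0,-3,0],[-135,0,-3,0],[-155,0,-3,0],[-165,0,-3,0],[-168,0,-3,0],[-168,0,-1,0],[-168,0,1,0]]}}

```text
time_s: 3.9
tool_pos: [460.3, 18.2, 35.5]
tool_rot: [3.141, 0.0, 1.451]
force: [-16.1, -2.8, 32.6]
opening: 0.492
finger_force: 25.0
```

Run:
```python
from h import *
to(479,184,34,83.1)
c=get('top','t2')
cv2.imwrite('pics/t2c.png',cv2.resize(c["image"][130:290,130:290],(640,600))[:,:,::-1])
```

```text
t 3.90 pos [460.3  18.2  35.5] yaw 83.15 F [-16.1  -2.8  32.6] op 0.492 ff 25.0
shift [166.9  -1.2   1.5] turn 0.0
```

View pics/t2.png

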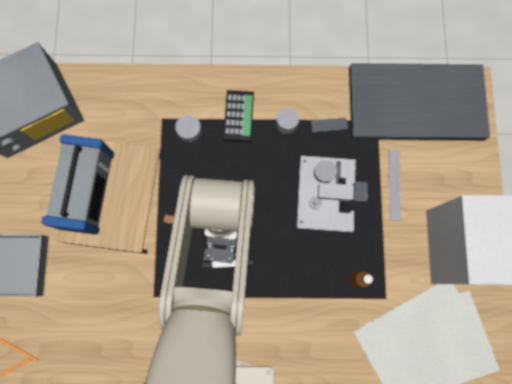

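The handle end (165,219) is now clear of the shelf edge (about column 150), so I release.

Emit:
{"op": "step_arm", "data": {"plan": [[0,0,-1,0],[0,0,-1,0],[0,0,-1,0],[0,0,-1,0],[0,0,-1,0],[0,0,-1,0],[0,0,-20,0],[0,0,-60,0],[0,0,-75,0],[35,0,-100,0],[70,0,-100,0],[78,0,-100,0]], "gripper": -1}}

```text
time_s: 4.95
tool_pos: [471.1, 98.9, 137.1]
tool_rot: [3.137, -0.003, 1.452]
force: [0.1, -0.2, -1.8]
opening: 1.001
finger_force: 0.0
```

Emit:
{"op": "step_arm", "data": {"plan": [[0,0,0,0],[0,0,0,0]]}}

```text
time_s: 5.12
tool_pos: [468.7, 95.3, 133.9]
tool_rot: [-3.14, 0.001, 1.453]
force: [0.3, 0.1, 0.3]
opening: 0.997
finger_force: 0.0
```

Run:
```python
from h import *
to(479,184,34,83.1)
c=get('wrist','w2'); d=get('scene','s2'); e=get('top','t3')
W=np.hstack([cv2.resize(c["image"],(400,300)),cv2.resize(d["image"],(400,300))])
cv2.imwrite('pics/w2s.png',np.vstack([W,np.hstack([cv2.resize(e["image"][150:290,140:320],(400,300)),cv2.resize(d["image"][130:270,200:380],(400,300))])])[:,:,::-1])
```

```text
t 5.12 pos [468.7  95.3 133.9] yaw 83.25 F [0.3 0.1 0.3] op 0.997 ff 0.0
shift [89.4 -0.1 99.9] turn 0.1
```

View pics/w2s.png

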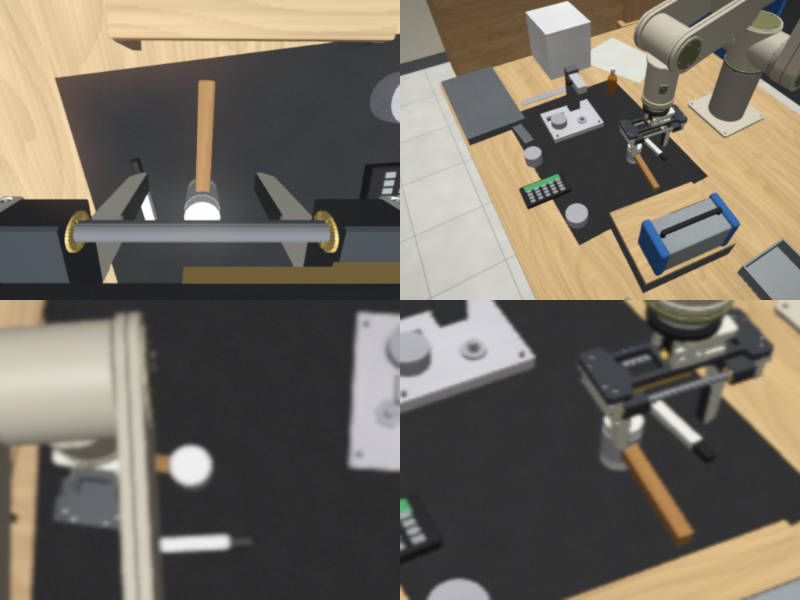

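The mallet is standing free, with its handle pointing away from the holder and clear of the shelf. Next I measure its head and handle direction.

```bash
cat >> h.py <<'E'
from scipy import ndimage as nd
def blob(m,guess):
    L,k=nd.label(m); s=nd.sum(m,L,range(1,k+1)); co=nd.center_of_mass(m,L,range(1,k+1))
    b=min((np.hypot(c[1]-guess[0],c[0]-guess[1]),i+1) for i,c in enumerate(co) if s[i]>40)[1]
    return np.argwhere(L==b)
def face(c,z,guess):
    "centre of the white face near guess; rim closed by circle fit of the plane points"
    hsv=cv2.cvtColor(c["image"],cv2.COLOR_RGB2HSV)
    q=blob((hsv[...,2]>205)&(hsv[...,1]<30),proj(c,[*guess,z]))
    W=np.array([ray(c,u,v,z)[:2] for v,u in q],np.float32); return cv2.minEnclosingCircle(W),W.mean(0),len(q)
def handle(c,z,guess):
    hsv=cv2.cvtColor(c["image"],cv2.COLOR_RGB2HSV)
    q=blob((hsv[...,0]<20)&(hsv[...,1]>105)&(hsv[...,2]>90),proj(c,[*guess,z]))
    W=np.array([ray(c,u,v,z)[:2] for v,u in q],np.float32); return cv2.minAreaRect(W),W.mean(0),len(q)
E
python3 - <<'E'
from h import *
w,t,s=[dict(np.load(f'pics/{n}.npz')) for n in('w2','t3','s2')]
print('top',face(t,75,(460,18)))
for n,c in(('wrist',w),('scene',s)):
    x=handle(c,48.5,(473,120)); print(n,x,cv2.boxPoints(x[0]).round(1).tolist())
E
```

```text
top (((459.3310241699219, 16.706008911132812), 21.692298889160156), array([459.22168,  16.46059], dtype=float32), 226)
wrist (((474.3906555175781, 111.1297378540039), (141.8939971923828, 19.828933715820312), 81.39503479003906), array([475.22366, 117.15477], dtype=float32), 2847) [[454.0, 42.5], [473.6000061035156, 39.5], [494.79998779296875, 179.8000030517578], [475.20001220703125, 182.8000030517578]]
scene (((475.9326477050781, 112.73011779785156), (146.43014526367188, 22.66289710998535), 81.8315658569336), array([476.46838, 115.3611 ], dtype=float32), 396) [[454.29998779296875, 41.900001525878906], [476.70001220703125, 38.599998474121094], [497.6000061035156, 183.60000610351562], [475.1000061035156, 186.8000030517578]]
```

Emit:
{"op": "step_arm", "data": {"plan": [[-1,3,40,2],[-1,3,80,2],[-1,3,112,2],[-1,3,115,2],[-1,3,115,2]]}}

```text
time_s: 5.68
tool_pos: [469.5, 92.9, 17.4]
tool_rot: [-3.136, 0.002, 1.415]
force: [0.9, -0.6, 0.8]
opening: 1.0
finger_force: 0.0
```

Emit:
{"op": "step_arm", "data": {"plan": [[0,0,0,0],[0,0,0,0],[0,0,0,0],[0,0,0,0],[0,0,0,0],[0,0,0,0],[0,0,0,0],[0,0,0,0],[0,0,0,0],[0,0,0,0],[0,0,0,0],[0,0,0,0]], "gripper": 1, "grip_force": 60}}

```text
time_s: 6.68
tool_pos: [472.1, 94.0, 19.6]
tool_rot: [-3.141, 0.0, 1.416]
force: [0.4, -0.4, -0.1]
opening: 0.21
finger_force: 60.0
```

Run:
```python
from h import *
to(538,-50,98,86)
```

```text
t 6.68 pos [472.1  94.   19.6] yaw 81.15 F [ 0.4 -0.4 -0.1] op 0.210 ff 60.0
shift [-132.1   87.3  -78.4] turn -4.9
```

Emit:
{"op": "step_arm", "data": {"plan": [[0,0,-10,0],[0,0,-30,0],[-25,15,-50,-1],[-55,35,-62,-2],[-85,55,-65,-3],[-112,74,-65,-5],[-128,85,-65,-5],[-132,87,-65,-5],[-132,87,-65,-5],[-132,87,-65,-5]]}}

```text
time_s: 7.52
tool_pos: [537.0, -49.4, 84.3]
tool_rot: [-3.14, -0.001, 1.503]
force: [-0.7, 1.4, -4.1]
opening: 0.21
finger_force: 60.0
```

```bash
cat >> h.py <<'E'
def look(tag,zt,guess):
    "held mallet: face centre in both views at height zt of its top face; pin collar for reference"
    for n in('top','scene'):
        c=get(n,tag+n[0])
        try: print(n,face(c,zt,guess))
        except Exception as e: print(n,'no face',e)
E
python3 - <<'E'
from h import *
to(538,-144,84,86.2)
look('a',84-19.6+75,(533,-128))
s=dict(np.load('pics/as.npz'));cv2.imwrite('pics/asc.png',cv2.resize(s["image"][60:210,160:360],(800,600),interpolation=2)[:,:,::-1])
E
```

```text
t 7.52 pos [537.  -49.4  84.3] yaw 86.10 F [-0.7  1.4 -4.1] op 0.210 ff 60.0
shift [-94.4   7.4   0.2] turn -0.1
top (((530.0560913085938, -134.041259765625), 19.242643356323242), array([ 528.6686 , -138.61105], dtype=float32), 94)
scene (((613.6821899414062, -140.65411376953125), 102.85054016113281), array([ 626.8945 , -142.81012], dtype=float32), 941)
```

View pics/asc.png

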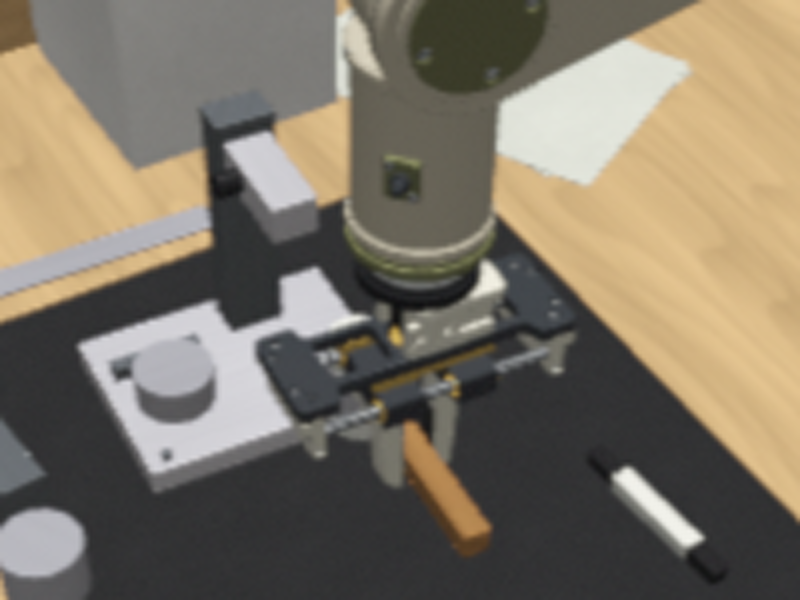

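The scene view shows the mallet held by the handle and pointing at the holder, with the gripper short of the plate. I measure the mallet's tilt from depth along the handle.

```bash
cat >> h.py <<'E'
def tilt(tag):
    "slope of the handle's top (rad; + = handle end low, head up), from depth points"
    o=r.get_obs(); p=o["tool_pos"]; y=o["tool_rot"][2]; a=np.array([np.cos(y),np.sin(y)]); b=np.array([a[1],-a[0]])
    for n in('wrist','scene'):
        c=get(n,tag+n[0]); hsv=cv2.cvtColor(c["image"],cv2.COLOR_RGB2HSV); P=cloud(c)
        s=(P[...,:2]-p[:2])@a; l=(P[...,:2]-p[:2])@b
        m=(hsv[...,0]<20)&(hsv[...,1]>95)&(s>10)&(s<86)&(abs(l)<7)&(abs(P[...,2]-p[2]-30)<22)
        z=P[...,2][m]; s=s[m]
        if len(s)<20: print(n,'few',len(s)); continue
        k=np.abs(z-np.median(z))<20
        for _ in range(4):
            f=np.polyfit(s[k],z[k],1); e=z-np.polyval(f,s); k=abs(e)<2.5*np.std(e[k])
        print(n,'tilt %.3f'%-f[0],'top at grip rel TCP %.1f (30.0)'%(f[1]-p[2]),'n',k.sum(),'sd %.1f'%np.std(e[k]),'s',s.min().round(),s.max().round())
E
python3 - <<'E'
from h import *
tilt('b')
E
```

```text
wrist tilt -0.005 top at grip rel TCP 29.0 (30.0) n 3668 sd 0.6 s 10.0 86.0
scene tilt -0.004 top at grip rel TCP 28.3 (30.0) n 118 sd 1.7 s 11.0 86.0
```

Emit:
{"op": "step_arm", "data": {"plan": [[-10,8,0,0],[-30,8,0,0],[-55,8,0,0],[-78,8,0,0],[-90,8,0,0],[-94,8,0,0],[-94,8,0,0],[-94,8,0,0]]}}

```text
time_s: 8.38
tool_pos: [539.5, -143.5, 84.5]
tool_rot: [-3.141, -0.001, 1.503]
force: [-0.4, 0.8, -3.5]
opening: 0.212
finger_force: 60.0
```

Run:
```python
from h import *
to(538.8,-144,84,86.2)
tilt('c')
s=dict(np.load('pics/cs.npz'));cv2.imwrite('pics/csc.png',cv2.resize(s["image"][80:200,170:330],(800,600),interpolation=2)[:,:,::-1])
```

```text
t 8.38 pos [ 539.5 -143.5   84.5] yaw 86.14 F [-0.4  0.8 -3.5] op 0.212 ff 60.0
shift [-0.5 -0.6  0.5] turn -0.1
wrist tilt -0.005 top at grip rel TCP 29.1 (30.0) n 3663 sd 0.6 s 10.0 86.0
scene tilt 0.002 top at grip rel TCP 28.5 (30.0) n 103 sd 1.4 s 11.0 86.0
```

View pics/csc.png

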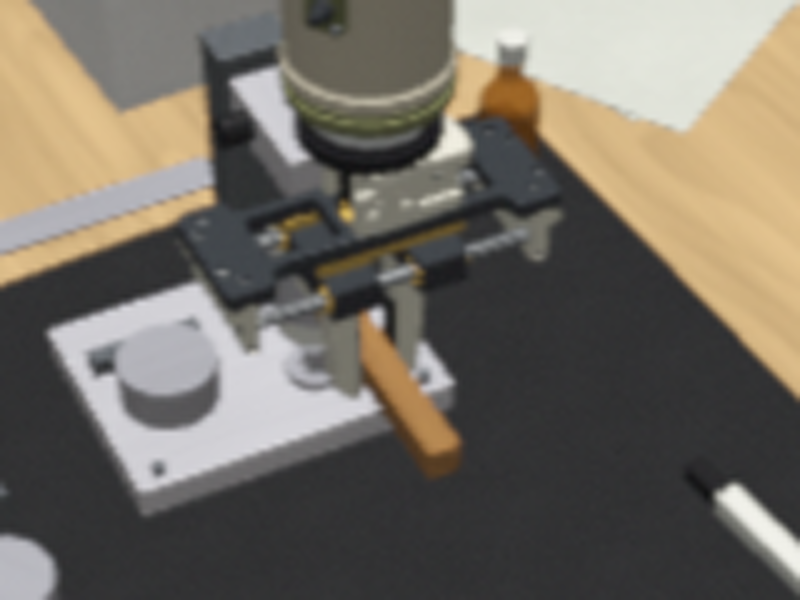

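The scene view shows the head in over the collar, about (310,360) in the crop, with the gripper clear of the probe arm. I give a first measured blow.

Emit:
{"op": "step_arm", "data": {"plan": [[0,0,25,0],[0,0,25,0],[0,0,5,0],[0,0,0,0],[0,0,0,0]]}}

```text
time_s: 8.9
tool_pos: [541.0, -144.0, 86.8]
tool_rot: [3.138, 0.001, 1.504]
force: [-0.1, 0.3, -4.3]
opening: 0.207
finger_force: 59.9
```

Run:
```python
from h import *
to(538.8,-144,84,86.2)
tilt('d')
```

```text
t 8.90 pos [ 541.  -144.    86.8] yaw 86.20 F [-0.1  0.3 -4.3] op 0.207 ff 59.9
shift [-0.1 -2.2  2.7] turn -0.0
wrist tilt -0.000 top at grip rel TCP 29.1 (30.0) n 3622 sd 0.6 s 10.0 86.0
scene tilt 0.000 top at grip rel TCP 27.2 (30.0) n 103 sd 1.6 s 10.0 86.0
```

Emit:
{"op": "step_arm", "data": {"plan": [[0,0,31,0],[0,0,31,0],[0,0,5,0],[0,0,0,0],[0,0,0,0]]}}

```text
time_s: 9.42
tool_pos: [540.9, -144.7, 86.3]
tool_rot: [3.138, 0.001, 1.504]
force: [0.0, -0.2, -4.6]
opening: 0.209
finger_force: 60.0
```

Run:
```python
from h import *
to(538.8,-144,84,86.2)
tilt('e')
```

```text
t 9.42 pos [ 540.9 -144.7   86.3] yaw 86.15 F [ 0.  -0.2 -4.6] op 0.209 ff 60.0
shift [ 0.5 -2.2  2.3] turn -0.1
wrist tilt 0.008 top at grip rel TCP 29.1 (30.0) n 3631 sd 0.6 s 10.0 86.0
scene tilt 0.011 top at grip rel TCP 27.0 (30.0) n 105 sd 1.5 s 10.0 86.0
```

Emit:
{"op": "step_arm", "data": {"plan": [[0,0,36,0],[0,0,36,0],[0,0,5,0],[0,0,0,0],[0,0,0,0],[0,0,0,0]]}}

```text
time_s: 10.02
tool_pos: [539.6, -144.3, 84.2]
tool_rot: [3.141, 0.0, 1.503]
force: [-0.4, -0.2, -3.8]
opening: 0.209
finger_force: 60.0
```

Run:
```python
from h import *
to(538.8,-144,84,86.2)
tilt('f')
```

```text
t 10.02 pos [ 539.6 -144.3   84.2] yaw 86.14 F [-0.4 -0.2 -3.8] op 0.209 ff 60.0
shift [ 0.2 -0.8  0.2] turn -0.1
wrist tilt 0.030 top at grip rel TCP 29.3 (30.0) n 3614 sd 0.6 s 10.0 86.0
scene tilt 0.039 top at grip rel TCP 28.4 (30.0) n 104 sd 1.5 s 11.0 86.0
```

Emit:
{"op": "step_arm", "data": {"plan": [[0,0,38,0],[0,0,38,0],[0,0,5,0],[0,0,0,0],[0,0,0,0],[0,0,0,0]]}}

```text
time_s: 10.62
tool_pos: [539.5, -144.3, 84.1]
tool_rot: [3.141, 0.0, 1.503]
force: [-0.7, -0.5, -5.0]
opening: 0.21
finger_force: 60.0
```

Run:
```python
from h import *
to(538.8,-144,84,86.2)
tilt('g')
```

```text
t 10.62 pos [ 539.5 -144.3   84.1] yaw 86.14 F [-0.7 -0.5 -5. ] op 0.210 ff 60.0
shift [ 0.2 -0.8  0.1] turn -0.1
wrist tilt 0.061 top at grip rel TCP 30.2 (30.0) n 3644 sd 0.6 s 10.0 86.0
scene tilt 0.061 top at grip rel TCP 28.6 (30.0) n 109 sd 1.6 s 11.0 85.0
```

Emit:
{"op": "step_arm", "data": {"plan": [[10,0,0,0],[35,0,0,0],[70,0,0,0],[105,0,0,0],[135,0,10,0],[150,0,25,0],[150,0,45,0],[150,0,57,0],[150,0,62,0],[150,0,64,0],[150,0,66,0],[150,0,66,0]]}}

```text
time_s: 11.72
tool_pos: [550.0, 4.9, 19.1]
tool_rot: [3.141, 0.0, 1.502]
force: [-0.8, -0.4, -4.3]
opening: 0.213
finger_force: 60.0
```

Run:
```python
from h import *
to(538.8,-144,84,86.2)
tilt('k')
```

```text
t 11.72 pos [550.    4.9  19.1] yaw 86.09 F [-0.8 -0.4 -4.3] op 0.213 ff 60.0
shift [-149.3   -0.9  -64.9] turn -0.1
wrist tilt 0.060 top at grip rel TCP 30.2 (30.0) n 476 sd 0.6 s 10.0 86.0
scene tilt 0.057 top at grip rel TCP 29.7 (30.0) n 141 sd 1.7 s 10.0 86.0
```

Still about 3 mm above the table, so I lower to contact, release and lift straight up.

Emit:
{"op": "step_arm", "data": {"plan": [[0,0,2,0],[0,0,3,0],[0,0,4,0],[0,0,4,0]]}}

```text
time_s: 12.15
tool_pos: [549.9, 5.4, 15.0]
tool_rot: [3.141, 0.0, 1.503]
force: [-1.0, -0.4, -2.0]
opening: 0.212
finger_force: 60.0
```

Emit:
{"op": "step_arm", "data": {"plan": [[0,0,0,0],[0,0,0,0],[0,0,0,0],[0,0,0,0],[0,0,0,0],[0,0,0,0],[0,0,-10,0],[0,0,-45,0],[0,0,-85,0],[30,0,-110,0],[60,0,-120,0],[90,0,-120,0]], "gripper": -1}}

```text
time_s: 13.15
tool_pos: [558.5, 96.1, 140.4]
tool_rot: [3.134, -0.001, 1.502]
force: [-0.2, -0.2, 1.0]
opening: 0.985
finger_force: 0.0
```

Emit:
{"op": "step_arm", "data": {"plan": [[40,40,0,0],[70,-40,-20,0],[70,-80,-20,0],[70,-80,-20,0]]}}

```text
time_s: 13.48
tool_pos: [478.6, 171.7, 152.3]
tool_rot: [-3.136, 0.002, 1.504]
force: [-0.3, 0.6, 1.1]
opening: 0.998
finger_force: 0.0
```

Run:
```python
from h import *
to(538.8,-144,84,86.2)
t=get('top','t9'); s=get('scene','s9')
print(face(t,75,(545,-73)))
cv2.imwrite('pics/ts9.png',np.hstack([cv2.resize(t["image"][140:260,180:380],(400,600//2),interpolation=2),cv2.resize(s["image"][80:200,180:340],(400,300),interpolation=2)])[:,:,::-1])
W=np.hstack([cv2.resize(t["image"][185:225,290:343],(400,300),interpolation=2),cv2.resize(s["image"][133:168,210:257],(400,300),interpolation=2)])
A=cv2.imread('pics/ts9.png')[:,:,::-1]
cv2.imwrite('pics/ts9.png',np.vstack([A,W])[:,:,::-1])
for n,c in(('s',s),):print(cv2.cvtColor(c["image"],cv2.COLOR_RGB2GRAY)[145:160,224:242])
```

```text
t 13.48 pos [478.6 171.7 152.3] yaw 86.20 F [-0.3  0.6  1.1] op 0.998 ff 0.0
shift [-310.9   81.4   68.3] turn -0.0
(((544.4392700195312, -74.06153869628906), 21.946805953979492), array([544.2177  , -74.299095], dtype=float32), 214)
[[212 212 212 213 213 213 213 213 213 213 214 213 214 214 213 212 212 211]
 [213 213 214 213 214 214 213 213 214 215 215 214 213 212 212 212 211 212]
 [214 214 213 214 214 214 214 214 213 212 212 212 212 212 212 212 212 212]
 [213 214 215 215 215 213 209 204 202 201 203 206 209 213 213 213 214 213]
 [215 216 215 213 206 196 191 188 186 187 189 190 196 207 213 213 213 213]
 [214 213 212 207 196 188 183 174 167 166 173 180 186 197 209 213 213 212]
 [212 211 209 199 188 180 163 170 179 179 166 159 175 188 198 208 211 211]
 [212 212 198 187 185 173 166 176 182 181 178 160 170 184 193 206 211 211]
 [213 211 198 186 184 182 171 167 166 157 146 157 176 181 175 197 210 212]
 [213 213 200 178 176 182 173 159 146 144 148 169 179 170 157 193 210 212]
 [213 213 209 185 157 168 178 176 176 176 176 177 167 145 167 201 212 211]
 [212 213 210 195 158 130 137 153 160 160 156 141 131 153 192 208 211 212]
 [211 212 212 210 204 173 137 127 126 126 131 153 175 197 208 212 212 211]
 [212 212 212 212 212 208 203 191 182 183 196 204 208 211 211 212 211 211]
 [212 212 212 213 212 212 211 210 209 209 211 211 211 211 211 210 211 211]]
```

View pics/ts9.png

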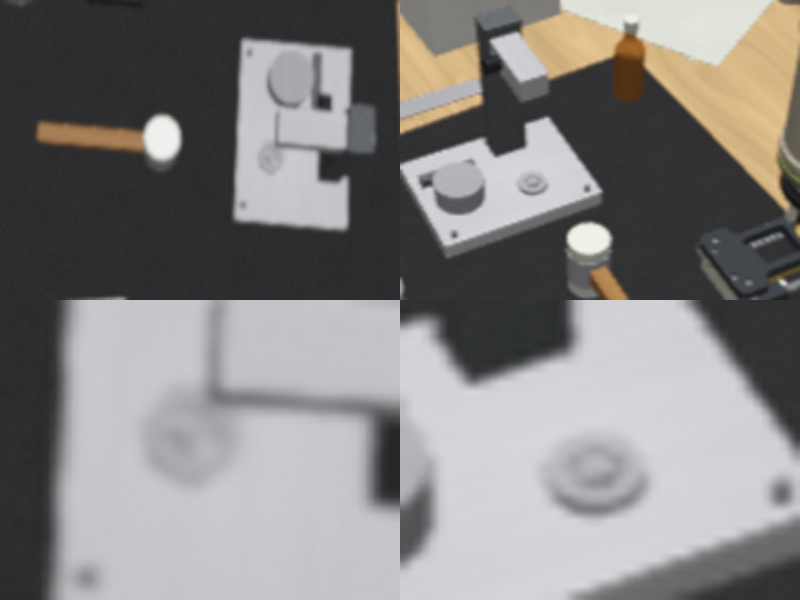

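The mallet stands free at about (545,-74) mm. The pin is nearly level with the collar, and I'll check it closely with the wrist camera.

Emit:
{"op": "step_arm", "data": {"plan": [[-364,-6,0,106],[-364,-6,0,106],[-364,-6,0,106],[-364,-6,0,106],[-364,-6,0,106],[-364,-6,0,106],[-364,-6,0,106],[-364,-6,0,106],[-364,-6,0,106],[-364,-6,0,106],[-364,-6,0,106],[-364,-6,0,106]]}}

```text
time_s: 14.58
tool_pos: [450.0, -193.8, 155.6]
tool_rot: [3.141, -0.001, -0.005]
force: [0.2, 0.6, 0.2]
opening: 1.0
finger_force: 0.0
```

Run:
```python
from h import *
to(449,-191,152,-20)
```

```text
t 14.58 pos [ 450.  -193.8  155.6] yaw -0.29 F [0.2 0.6 0.2] op 1.000 ff 0.0
shift [-1.  -2.8  3.6] turn 19.7
```

Yaw 0 already looks along +x, so I take the picture from here.

Run:
```python
from h import *
c=get('wrist','w9'); P=cloud(c); p=proj(c,[533,-222,30]); print(p)
D=np.hypot(P[...,0]-533,P[...,1]+222); 
m=(D<30)&(P[...,2]>10)&(P[...,2]<70); q=P[m]
# collar centre: points with z 26..50
k=(q[:,2]>26)&(q[:,2]<52); W=q[k]; print('n',len(W)); cc=cv2.minEnclosingCircle(W[:,:2].astype(np.float32)); print(cc)
d=np.hypot(*(q[:,:2]-cc[0]).T)
for a,b in((0,3),(0,5.5),(7,8.5),(10,12),(12,14),(14,17),(20,28)):
    s=(d>=a)&(d<b); print(a,b,s.sum(),np.percentile(q[s,2],[10,50,90]).round(1) if s.sum() else '')
u,v=p.astype(int); im=c["image"][max(0,v-60):v+60,max(0,u-80):u+80]; cv2.imwrite('pics/w9c.png',cv2.resize(im,(800,600),interpolation=2)[:,:,::-1])
```

```text
[283.90157587 107.79006913]
n 276
((534.0442504882812, -217.4820098876953), 16.62547492980957)
0 3 15 [22.5 26.1 31. ]
0 5.5 46 [21.5 23.5 30.7]
7 8.5 36 [28.9 29.9 30.8]
10 12 67 [29.1 30.1 31. ]
12 14 78 [22.2 29.4 30.5]
14 17 136 [21.4 22.3 29.4]
20 28 463 [21.2 22.2 23.1]
```

View pics/w9c.png

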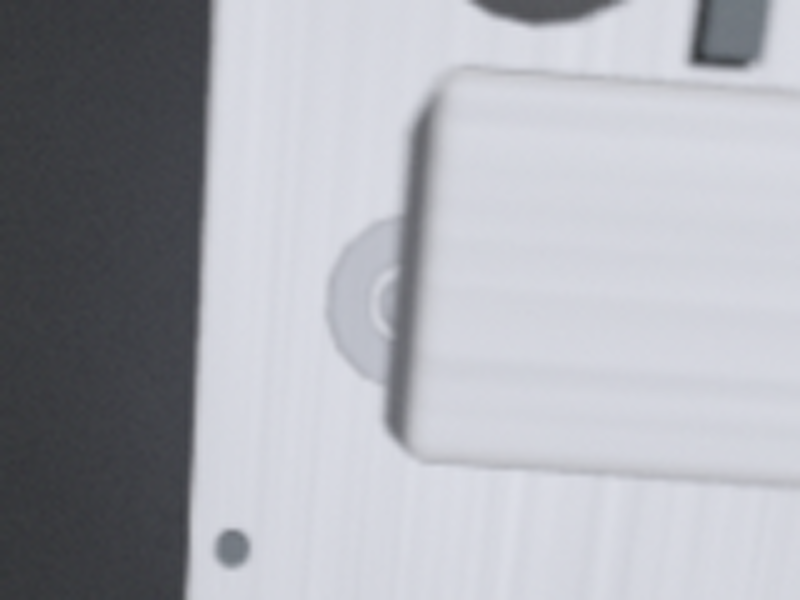

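The wrist view shows the collar (365,300 in the crop) half hidden by the probe arm. I shift sideways for a clear depth reading of the pin.

Emit:
{"op": "step_arm", "data": {"plan": [[0,-30,0,0],[0,-60,0,0],[0,-85,0,0],[0,-90,0,0],[0,-90,0,0]]}}

```text
time_s: 15.05
tool_pos: [450.1, -101.3, 155.4]
tool_rot: [3.141, -0.001, 0.008]
force: [0.3, -0.5, -0.3]
opening: 1.003
finger_force: 0.0
```

```bash
cat > pin.py <<'E'
from h import *
c=get('wrist','w10'); P=cloud(c); print(proj(c,[533,-222,30]))
D=np.hypot(P[...,0]-533,P[...,1]+222); q=P[(D<32)&(P[...,2]>10)&(P[...,2]<60)]
W=q[(q[:,2]>27)]; cc=cv2.minEnclosingCircle(W[:,:2].astype(np.float32)); print(len(W),cc)
d=np.hypot(*(q[:,:2]-cc[0]).T)
for a,b in((0,3),(3,5.5),(5.5,7),(7,8.5),(10,13),(13,16),(20,28)):
    s=(d>=a)&(d<b); print(a,b,s.sum(),np.percentile(q[s,2],[10,50,90]).round(1) if s.sum() else '')
E
python3 pin.py
```

```text
[373.19453326 108.95659607]
863 ((533.6268920898438, -222.17654418945312), 17.82329559326172)
0 3 26 [29.2 30.2 31.2]
3 5.5 63 [29.6 30.6 31.5]
5.5 7 84 [22.2 29.  30.9]
7 8.5 17 [21.4 22.3 23. ]
10 13 217 [29.2 30.1 31.1]
13 16 257 [29.2 30.2 31.1]
20 28 1057 [21.3 22.2 23.1]
```

Run:
```python
from h import *
t=dict(np.load('pics/t9.npz'));s=dict(np.load('pics/s9.npz'))
f=face(t,75,(545,-73)); print(f,'dist to pin',np.hypot(*(np.array(f[0][0])-[533.6,-222.2])))
for c in(t,s):
    P=cloud(c);hsv=cv2.cvtColor(c["image"],cv2.COLOR_RGB2HSV)
    a=P[...,:2]-[544.4,-74]; w=(np.hypot(*np.moveaxis(a,-1,0))<18)&(P[...,2]>60); print('face z',np.median(P[w][:,2]))
    m=(hsv[...,0]<20)&(hsv[...,1]>105)&(a[...,1]>35)&(a[...,1]<155)&(abs(a[...,0]-.067*a[...,1])<7)&(P[...,2]>35); print('handle slope,z0',np.polyfit(a[...,1][m],P[...,2][m],1),m.sum())
print(r.sign_off())
```

```text
(((544.4392700195312, -74.06153869628906), 21.946805953979492), array([544.2177  , -74.299095], dtype=float32), 214) dist to pin 148.53448586771816
face z 75.01269256114291
handle slope,z0 [5.98513622e-03 4.79480721e+01] 228
face z 74.19551012488137
handle slope,z0 [-6.95293022e-03  4.84299123e+01] 197
the job is handed in; nothing more can be done
None
```

I handed the job in: the pin measures within about 0.5 mm of flush with its collar, and the mallet stands upright and free about 148 mm from the pin, but I had no direct reading of the pin's speed during the blows and did not re-measure the other things on the bench afterwards.

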